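Load filter-disc carriers into the drying cassette

TASK

Load the two filter-disc carriers from their stands into the drying cassette, above the grey one that is already in the bottom slot: first slide the blue one into the middle slot (blue marks), then the yellow one into the top slot (yellow marks). Push each fully home against the back wall and let go of it lying flat in its slot with its tab pointing straight out of the open front. Keep the carriers level so that the filters stay on, and leave the grey carrier, the jar, the beaker and the slide box where they are.

Things in the scene. Friction and masses are not known exactly. Their poses are not given: they have to be found in the camera images.
- blue_disc (a point): middle of the round part of the blue filter-disc carrier, half-way up its thickness: a flat white disc 100 mm across, 5 mm thick, blue band and paper filter on top. A flat blue tab (26 mm wide, 10 thick, underside flush with the disc's) sticks out along -x to 132 mm from this point. About 90 g in all.
- blue_tab (a point): grip point on the blue tab, on its centre line, half-way up its 10 mm thickness, 105 mm from the disc's axis, so 27 mm short of the tab's free end (tab 26 mm wide, gripped across its width); axes as blue_disc. At the start it overhangs its stand, about 35 mm above the bench.
- yellow_disc (a point): middle of the round part of the yellow filter-disc carrier, half-way up its thickness: a flat white disc 100 mm across, 5 mm thick, yellow band and paper filter on top. A flat yellow tab (26 mm wide, 10 thick, underside flush with the disc's) sticks out along -x to 132 mm from this point. About 90 g in all.
- yellow_tab (a point): grip point on the yellow tab, on its centre line, half-way up its 10 mm thickness, 105 mm from the disc's axis, so 27 mm short of the tab's free end (tab 26 mm wide, gripped across its width); axes as yellow_disc. At the start it overhangs its stand, about 35 mm above the bench.
- slot_bottom (a point): where the disc's middle (half-way up) lies when a carrier is fully home in the bottom slot of the cassette, marked grey. x points into the cassette, from its open front to its back wall, z up. Occupied at the start by the grey carrier.
- slot_middle (a point): where the disc's middle (half-way up) lies when a carrier is fully home in the middle slot of the cassette, marked blue. x points into the cassette, from its open front to its back wall, z up. 34 mm above slot_bottom. Groove 13 mm high, 106 wide: a resting disc has 8 mm of play upwards, 3 each side; 82 mm of tab stays outside.
- slot_top (a point): where the disc's middle (half-way up) lies when a carrier is fully home in the top slot of the cassette, marked yellow. x points into the cassette, from its open front to its back wall, z up. 34 mm above slot_middle. Groove 13 mm high, 106 wide: a resting disc has 8 mm of play upwards, 3 each side; 82 mm of tab stays outside.
- cassette: fixed grey and aluminium cassette, 108 mm deep (x), 150 wide (y), 128 high above its origin (underside of base plate, middle), on a dark column: base plate 0 to 35 mm above the bench, differing from start to start. Axes as the slots: open front at x = -50 mm, back wall's inner face at x = +50. Between its ribbed cheeks is a gap 72 mm wide, open over the full height, where the tab passes.
- blue: the blue carrier, origin under the centre of its disc (see blue_disc)
- yellow: the yellow carrier, origin under the centre of its disc (see yellow_disc)
- grey_disc (a point): middle of the round part of the grey filter-disc carrier, half-way up its thickness: a flat white disc 100 mm across, 5 mm thick, grey band and paper filter on top. A flat grey tab (26 mm wide, 10 thick, underside flush with the disc's) sticks out along -x to 132 mm from this point. About 90 g in all. Lies home in the bottom slot.
- stand_blue: fixed round stand, 84 mm across, 30 mm high, rubber top, under the blue carrier's disc; origin on the bench under its centre
- stand_yellow: the same kind of stand under the yellow carrier's disc
- jar: bystander: amber jar, white cap, 60 mm across, 85 mm high, origin under its centre
- beaker: bystander: glass beaker, 70 mm across, 90 mm high, origin under its centre
- slidebox: bystander: green slide box, 90 by 170 by 28 mm high, origin under its centre
Not all that is in view belongs to the job. What is shaped like the blue but orange is not meant.

How it is judged:
By the outcome, as a careful person would: the job done as asked, in the order asked, and still so for the second after the job is handed in, with the robot touching nothing.
It also fails if it takes over 64 s, if anything falls off the work surface, if the arm or the gripper's body presses on something with over 40 N, if the wrist force passes 120 N, or if a joint passes its speed limit or range.

ROBOT

A 6-joint arm with a two-finger parallel gripper is mounted at the origin on the work surface. World frame = base frame: x ahead of the robot, y to its left, z up, the work surface at z = 0. Lengths are in mm, angles in rad, forces in N, time in s.
With the tool pointing down it reaches from about 350 to 975 mm from the base axis. Payload 7.1 kg.
Tool frame: the origin (TCP) lies at the very end of the fingers, on their centre line; the grasp point (between the pads) lies 19 mm behind it; z points along the fingers, x is the direction in which the jaws open and shut, and the axes are right-handed (so a half turn about z gives the same grasp; the last joint's range is limited). The gripper opens to 88 mm and grips with 3 to 60 N. Pads are 20 mm wide; open, the fingers measure 115 mm over their backs; the gripper's body (75 mm by 178 mm) begins 61 mm behind the grasp point.
Start: joints at [1.27, 0.423, 1.63, -0, 1.089, -0.019], TCP at [173.771, 600.34, 222.675] pointing down, gripper open.
Joint ranges: [-3, 3], [-0.9, 2.11], [0.09, 2.58], [-1.31, 4.45], [0.11, 2.69], [-2.54, 2.54]. Speed limits (rad/s): [2.39, 2.39, 3.01, 3.14, 3.14, 3.14].

INTERFACE

Orientations are given as a rotation vector (axis times angle).
In Python, from workcell import ctrl gives the robot as it stands. The module is installed in compiled form; this text tells all that it offers.
- The arm moves only by the tool move_arm, never from a script. Its argument "motion" is a list of rows, each a list of 2 entries, a list of its own where there are three numbers: the shift along the tool's x, y, z normalised to -1 to 1, where 1 is 150 mm, then the turn, a rotation vector about the tool's x, y, z normalised to -1 to 1, where 1 is 60 degrees. In form: [[[x, y, z], [rx, ry, rz]], ...]. A call has exactly 5 rows; each row is the pose to reach, as a shift and turn from the pose commanded when the call began, along the tool's axes at that moment; what a row does not reach only later rows make up. A row lasts 1/8 s, in which the tool goes at most 62.5 mm and 10.7 degrees, less where a joint would pass 70% of its speed; a pose out of reach is approached as far as the arm can. A call with a number of a shift or a turn outside -1 to 1 is refused whole. A call with a gripper value outside its range is refused whole. "gripper" is the opening, from 0 (shut) to 1 (fully open), set as the call begins (left out, the last holds). The fingers move at their own pace and stop on an object; the grip force is fixed at half the most. Time passes only in rows, so rows that repeat a pose let the fingers close, or fill a call up. It gives the time, the measured TCP pose, the force and the opening at its end, in the units of the state.
- ctrl.get_obs(): the state, without advancing time (a new reading comes with each control period).
- ctrl.get_image(name): name is "scene" or "top"; returns a dict with "pixels" (420x560x3 uint8, red, green, blue), "camera_matrix" (3x3 intrinsics, pixels), "R" (3x3) and "t" (3): a world point X has camera coordinates R X + t. Camera axes: x right, y down, z forward; pixel columns grow to the right and rows downward; lengths in mm; the calibration is good to about 2 mm. A picture is of the moment at which its call begins. There is no depth.
- ctrl.close_job(): hands the job in, once; it reports no verdict.
Trained networks look in the newest picture that a camera, given by its name, has taken for a name from the list of things; names that differ only in an ending like _2 or _b are one class to them, and where a whole thing is asked for, a point or a joint stands for the part that bears it (a point fixed in the world has none). Each returns a list of dicts, best first, with "p" (0 to 1); they miss things now and then, are a little off and sometimes report something else, mostly with a low value. They report only what shows in the picture. A call takes as long as a camera call. They do not tell look-alikes from the thing itself.
- ctrl.boxes_of(camera, name): "location" ([x, y, z] in mm, in world coordinates, good to about 4 mm: the middle of the surface that is visible of it).
- ctrl.regions_of(camera, name): "mask" (420x560 bool, what is visible of it).
- ctrl.pinpoint(camera, name): "location" ([x, y, z] in mm, in world coordinates, good to about 4 mm: a listed point, or the origin of a listed thing).
The state is a dict: "t": time; "qpos": joint angles; "qvel": joint speeds; "joint_torque": joint torques, N m; "ee_pos": TCP position; "orientation": TCP orientation; "ft_force": force on the tool from outside, world axes, zero at the start; "moment": the same for the moment, N m; "width": finger opening in mm.
Only numpy, scipy, OpenCV 4.12 (cv2) and the standard library are available. Lean on these libraries where they do the work, as an engineer would, in place of code of your own. Each camera call takes 0.05 s, during which the arm holds its last target.

## Working session

There is one attempt and no reset: what is moved stays moved. The work goes in short steps, Python scripts to look and compute and a tool call to move; the robot and the scene stay as the last step left them, time stands still between calls to the robot, and variables do not carry over. Pictures are saved under pics/ and viewed, and the job is handed in when it is done.

Besides the shell and the picture viewer there is one more tool, called after "Request:" by a JSON object that holds its "api" and its "payload". move_arm: Moves the arm, as the interface text tells. Its arguments: {"type":"object","properties":{"motion":{"type":"array","items":{"type":"array"}},"gripper":{"type":"number"}},"required":["motion"]}

```bash
mkdir -p pics; ls; cat > h.py <<'E'
from workcell import ctrl
import numpy as np, cv2
def save(cam,fn):
    im=ctrl.get_image(cam); cv2.imwrite('pics/'+fn,im['pixels'][:,:,::-1]); return im
def proj(im,X):
    c=np.array(im['R'])@np.array(X,float)+np.array(im['t']).ravel(); u=np.array(im['camera_matrix'])@c; return (u[:2]/u[2]).round(1)
def atz(im,px,z):
    R=np.array(im['R']);t=np.array(im['t']).ravel();K=np.array(im['camera_matrix'])
    d=R.T@np.linalg.inv(K)@np.array([px[0],px[1],1.]);o=-R.T@t
    return (o+d*(z-o[2])/d[2]).round(1)
E
python3 - <<'E'
from h import *
np.set_printoptions(suppress=True,precision=3)
o=ctrl.get_obs();print({k:np.round(v,3) for k,v in o.items()})
for c in ('scene','top'):
    im=save(c,c+'0.png'); print(c,-np.array(im['R']).T@np.array(im['t']).ravel())
    for n in ['blue_disc','blue_tab','yellow_disc','yellow_tab','slot_bottom','slot_middle','slot_top','cassette','grey_disc','stand_blue','stand_yellow','jar','beaker','slidebox']:
        print(c,n,[(np.round(r['location'],1).tolist(),round(r['p'],2),proj(im,r['location']).tolist()) for r in ctrl.pinpoint(c,n)])
E
```

```text
pics
{'t': np.float64(0.0), 'qpos': array([ 1.27 ,  0.424,  1.631,  0.   ,  1.089, -0.019]), 'qvel': array([-0.001, -0.   ,  0.001,  0.   , -0.   , -0.   ]), 'joint_torque': array([  0.004, -54.462, -27.368,   0.065,   0.023,  -0.   ]), 'ee_pos': array([173.604, 599.822, 221.912]), 'orientation': array([ 2.511,  1.887, -0.002]), 'ft_force': array([ 1.543,  0.069, -0.574]), 'moment': array([-0.033, -0.016,  0.033]), 'width': np.float64(87.941)}
scene [1497.281  212.899  913.197]
scene blue_disc [([349.5, -126.9, 0.5], 0.97, [219.7, 178.5]), ([638.0, 225.3, 32.8], 0.68, [331.6, 256.1]), ([444.2, 111.3, 30.6], 0.67, [295.5, 200.5]), ([629.1, -38.3, 0.3], 0.58, [226.5, 248.8])]
scene blue_tab [([316.8, -27.9, 1.9], 0.88, [254.6, 175.4]), ([418.5, 214.3, 34.9], 0.83, [334.1, 197.9]), ([573.3, -115.5, 7.8], 0.62, [202.7, 227.9])]
scene yellow_disc [([653.1, 117.7, 30.6], 0.78, [286.6, 255.3])]
scene yellow_tab [([635.6, 225.8, 35.0], 0.58, [331.9, 254.8])]
scene slot_bottom []
scene slot_middle [([512.8, -276.7, 104.7], 0.67, [146.5, 177.5]), ([423.1, 212.7, 35.5], 0.19, [333.4, 198.8])]
s
[... 1146 characters left out ...]
2, 229.9]), ([418.5, 216.8, 39.2], 0.7, [237.2, 272.1]), ([635.0, 220.6, 35.5], 0.47, [232.7, 204.5])]
top slot_middle [([511.3, -277.3, 103.4], 0.8, [398.2, 225.9])]
top slot_top [([615.6, 482.3, 1.1], 0.72, [154.0, 219.0]), ([512.5, -277.9, 139.4], 0.7, [401.6, 222.9]), ([700.3, -281.8, -2.4], 0.16, [383.2, 177.1])]
top cassette [([507.9, -276.4, 34.4], 0.69, [392.3, 231.4])]
top grey_disc [([506.9, -274.6, 67.6], 0.98, [394.5, 229.7])]
top stand_blue []
top stand_yellow []
top jar [([799.0, -32.0, -2.4], 0.71, [306.2, 155.0])]
top beaker [([700.8, -277.9, -1.5], 0.94, [382.1, 177.0])]
top slidebox [([618.5, 481.6, 0.8], 0.59, [154.3, 218.1]), ([511.1, -278.6, 67.1], 0.56, [395.5, 228.3])]
```

View pics/scene0.png

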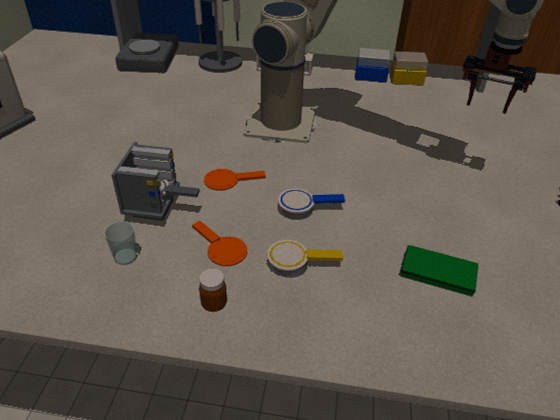

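View pics/top0.png

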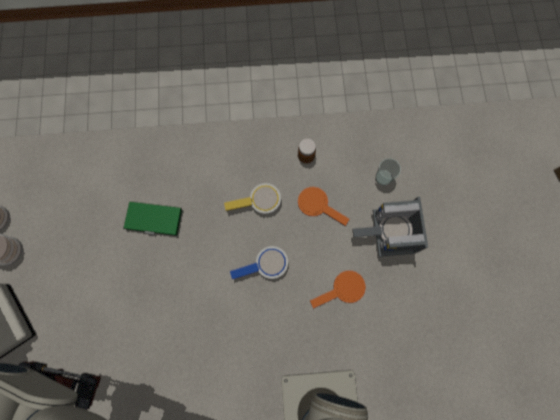

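```bash
python3 - <<'E'
from h import *
a=cv2.imread('pics/scene0.png');b=cv2.imread('pics/top0.png')
cv2.imwrite('pics/c1.png',np.hstack([cv2.resize(a[150:290,230:370],(400,400),interpolation=2),cv2.resize(b[170:310,210:350],(400,400),interpolation=2)]))
cv2.imwrite('pics/c2.png',np.hstack([cv2.resize(a[110:250,90:230],(400,400),interpolation=2),cv2.resize(b[170:290,340:460],(400,400),interpolation=2)]))
E
```

```text
(no output)
```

View crops.

View pics/c1.png

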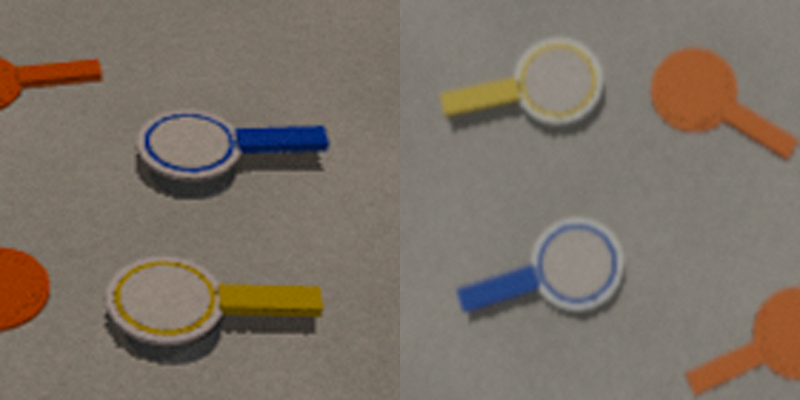

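View pics/c2.png

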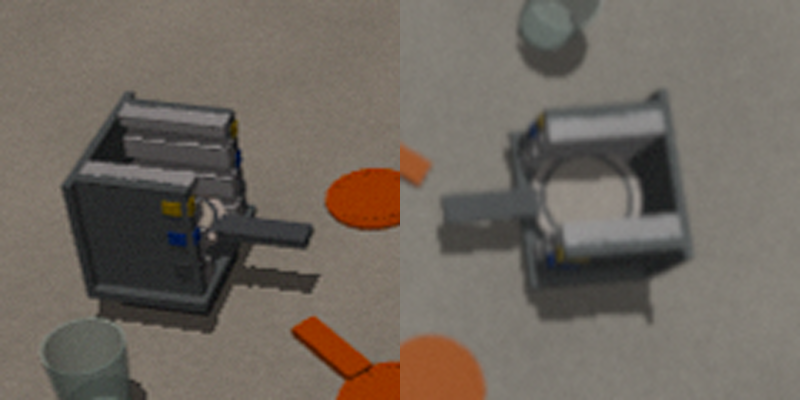

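```bash
python3 - <<'E'
from h import *
np.set_printoptions(suppress=True,precision=1)
import pickle
acc={}
ims={}
for k in range(4):
  for c in ('scene','top'):
    im=ctrl.get_image(c); ims[c]=im
    for n in ['blue_disc','blue_tab','slot_bottom','slot_middle','slot_top','grey_disc','cassette']:
        if c=='scene' and n in('slot_bottom','cassette'): continue
        for r in ctrl.pinpoint(c,n):
            L=np.array(r['location'])
            ok = (L[0]<480 and L[1]>50 and 'blue' in n and 25<L[2]<45) or (L[1]<-200 and L[0]<580 and 'blue' not in n)
            if ok: acc.setdefault((n,c),[]).append(L)
for k,v in sorted(acc.items()): print(k,len(v),np.mean(v,0),np.std(v,0))
pickle.dump(ims,open('ims.pkl','wb'))
b=ims['top']['pixels'][190:265,345:435,::-1]
cv2.imwrite('pics/c3.png',cv2.resize(b,(720,600),interpolation=cv2.INTER_CUBIC))
b=ims['scene']['pixels'][135:225,105:213,::-1]
cv2.imwrite('pics/c4.png',cv2.resize(b,(720,600),interpolation=cv2.INTER_CUBIC))
print(ctrl.get_obs()['t'])
E
```

```text
('blue_disc', 'scene') 4 [443.4 113.1  31.7] [0.6 1.  1.1]
('blue_disc', 'top') 5 [444.7 111.   34. ] [0.7 1.4 3.1]
('blue_tab', 'scene') 4 [420.5 213.3  36.5] [1.4 1.2 1.1]
('blue_tab', 'top') 4 [419.6 214.5  37.8] [1.3 0.7 0.4]
('cassette', 'top') 4 [ 508.3 -275.7   33.5] [2.  0.4 1.1]
('grey_disc', 'scene') 5 [ 509.4 -274.3   74.2] [ 1.7  1.2 16.7]
('grey_disc', 'top') 4 [ 509.6 -272.1   68. ] [1.5 1.1 0.8]
('slot_bottom', 'top') 4 [ 508.1 -279.2   68.9] [1.6 1.6 0.9]
('slot_middle', 'scene') 4 [ 510.6 -275.2  105.6] [0.2 1.6 0.9]
('slot_middle', 'top') 4 [ 509.7 -275.6  104.4] [2.5 1.6 2.6]
('slot_top', 'scene') 5 [ 510.3 -277.8  131.9] [ 1.1  0.8 13.4]
('slot_top', 'top') 5 [ 509.9 -278.9  125.7] [ 1.2  1.  28.1]
4.3
```

View pics/c3.png

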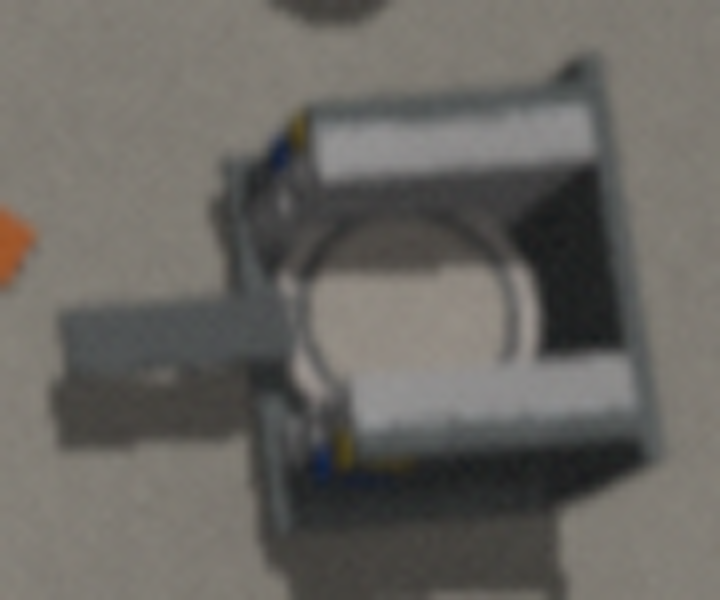

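View pics/c4.png

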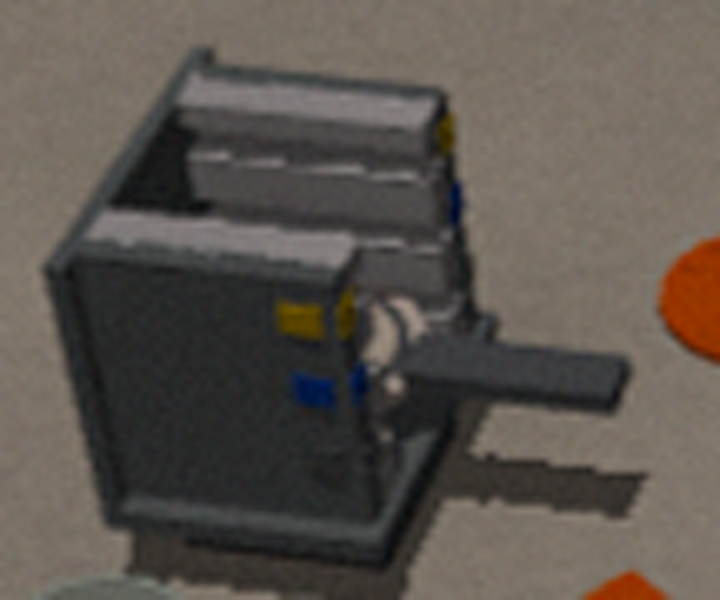

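```bash
python3 - <<'E'
from h import *
import pickle
im=pickle.load(open('ims.pkl','rb'))['top']
f=lambda x,y:((x+.5)/8-.5+345,(y+.5)/8-.5+190)
P={k:atz(im,f(*p),162)[:2] for k,p in dict(fl=(318,182),bl=(592,163),fr=(355,378),br=(630,352),ol=(310,102),obl=(585,90),orr=(350,440),obr=(640,410)).items()}
print(P)
mf=(P['fl']+P['fr'])/2; mb=(P['bl']+P['br'])/2; d=mb-mf
print(np.linalg.norm(P['fl']-P['fr']),np.linalg.norm(P['bl']-P['br']),np.linalg.norm(d),mf,mb,np.degrees(np.arctan2(d[1],d[0])), np.degrees(np.arctan2(*(P['fl']-P['fr']))))
m=np.linalg.norm(d); print('mid', mf+d/m*50)
# grey tab, z~ 68+7.5
T=[atz(im,f(*p),76)[:2] for p in [(62,312),(285,295),(68,372),(290,355)]]
print(T); e=(T[0]+T[2])/2; i=(T[1]+T[3])/2; d2=i-e; print(np.linalg.norm(T[0]-T[2]),np.degrees(np.arctan2(d2[1],d2[0])), 'disc',e+d2/np.linalg.norm(d2)*132)
E
```

```text
{'fl': array([ 543. , -226.2]), 'bl': array([ 542.2, -325.3]), 'fr': array([ 471.2, -229.6]), 'br': array([ 472.8, -328. ]), 'ol': array([ 572.7, -227.3]), 'obl': array([ 569.3, -326.9]), 'orr': array([ 449.3, -224.8]), 'obr': array([ 451.9, -328.2])}
71.88045631463396 69.45250175479646 98.75081012325924 [ 507.1 -227.9] [ 507.5  -326.65] -89.76791709912479 87.28885464351433
mid [ 507.30252998 -277.89958981]
[array([ 519.2, -144.4]), array([ 519. , -230.1]), array([ 495.9, -144. ]), array([ 495.8, -228.9])]
23.303433223454505 -90.10075449083396 disc [ 507.31787844 -276.19979591]
```

```bash
cat >> h.py <<'E'
from scipy.spatial.transform import Rotation as Ro
def cur():
    o=ctrl.get_obs(); return np.array(o['ee_pos']),Ro.from_rotvec(o['orientation']),o
def to(p,jaw):
    """numbers for reaching world p, tool down, jaw axis angle (deg)"""
    x,R,o=cur(); a=np.radians(jaw)
    T=Ro.from_matrix(np.array([[np.cos(a),np.sin(a),0],[np.sin(a),-np.cos(a),0],[0,0,-1]]))
    s=R.inv().apply(np.array(p)-x)/150; r=(R.inv()*T).as_rotvec()/np.radians(60)
    print('t',o['t'],'pos',x.round(1),'jaw',np.degrees(np.arctan2(R.as_matrix()[1,0],R.as_matrix()[0,0])).round(2),'tilt',np.degrees(R.as_matrix()[:2,2]).round(2),'F',np.round(o['ft_force'],1),'M',np.round(o['moment'],2),'w',round(o['width'],1))
    print('shift',s.round(3).tolist(),'turn',r.round(3).tolist())
E
python3 -c "
from h import *
to([420,214,120],13.3)"
```

```text
t 4.3 pos [173.8 600.4 222.7] jaw 73.85 tilt [-0.  0.] F [-0.9  0.2 -0.3] M [ 0.    0.02 -0.04] w 87.7
shift [-2.018, 2.293, 0.685] turn [-0.0, -0.0, 1.009]
```

Request:
{"api": "move_arm", "payload": {"motion": [[[-0.2,0.2,0.04],[0,0,0.15]],[[-0.45,0.45,0.1],[0,0,0.3]],[[-0.7,0.7,0.16],[0,0,0.47]],[[-0.9,0.95,0.2],[0,0,0.62]],[[-1,1,0.25],[0,0,0.75]]], "gripper": 1}}

```text
t: 4.92
ee_pos: [277.4, 412.7, 185.2]
orientation: [3.045, 0.772, 0.001]
ft_force: [-0.2, 0.1, -0.6]
width: 87.7
```

```bash
python3 -c "
from h import *
to([420,214,120],13.3)"
```

```text
t 4.925 pos [277.4 412.7 185.2] jaw 28.45 tilt [0.02 0.  ] F [-0.2  0.1 -0.6] M [-0.03  0.05 -0.05] w 87.7
shift [0.205, 1.618, 0.435] turn [0.0, -0.0, 0.252]
```

Request:
{"api": "move_arm", "payload": {"motion": [[[0.03,0.3,0.1],[0,0,0.1]],[[0.06,0.55,0.2],[0,0,0.2]],[[0.1,0.75,0.3],[0,0,0.25]],[[0.13,0.9,0.35],[0,0,0.25]],[[0.15,1,0.4],[0,0,0.25]]]}}

```text
t: 5.55
ee_pos: [369.0, 293.4, 125.0]
orientation: [-3.119, -0.378, -0.0]
ft_force: [0.7, -0.3, -0.5]
width: 87.8
```

```bash
python3 -c "
from h import *
to([420,214,60],13.3)"
```

```text
t 5.55 pos [369.  293.4 125. ] jaw 13.81 tilt [0.02 0.01] F [ 0.7 -0.3 -0.5] M [-0.05  0.04  0.05] w 87.8
shift [0.204, 0.595, 0.433] turn [-0.0, -0.0, 0.009]
```

Request:
{"api": "move_arm", "payload": {"motion": [[[0.05,0.15,0.08],[0,0,0]],[[0.1,0.3,0.17],[0,0,0.009]],[[0.16,0.45,0.25],[0,0,0.009]],[[0.19,0.55,0.3],[0,0,0.009]],[[0.204,0.595,0.33],[0,0,0.009]]]}}

```text
t: 6.18
ee_pos: [419.6, 214.2, 75.4]
orientation: [-3.121, -0.363, 0.0]
ft_force: [-0.2, -0.3, -1.4]
width: 87.9
```

```bash
python3 - <<'E'
from h import *
to([420,214,16],13.3)
a=save('scene','s1.png');b=save('top','t1.png')
A=cv2.imread('pics/s1.png')[130:270,260:400];B=cv2.imread('pics/t1.png')[200:340,180:320]
cv2.imwrite('pics/c5.png',np.hstack([cv2.resize(A,(400,400)),cv2.resize(B,(400,400))]))
E
```

```text
t 6.175 pos [419.6 214.2  75.4] jaw 13.27 tilt [-0.01 -0.  ] F [-0.2 -0.3 -1.4] M [-0.05  0.09  0.02] w 87.9
shift [0.002, 0.002, 0.396] turn [-0.0, 0.0, -0.0]
```

View pics/c5.png

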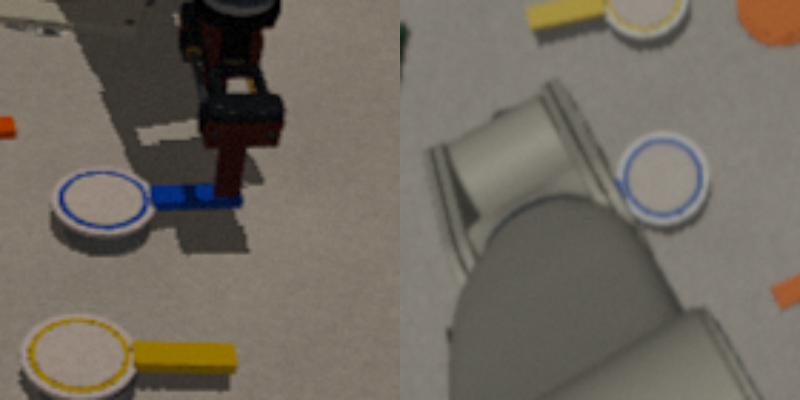

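Request:
{"api": "move_arm", "payload": {"motion": [[[0,0,0.1],[0,0,0]],[[0,0,0.2],[0,0,0]],[[0,0,0.3],[0,0,0]],[[0,0,0.39],[0,0,0]],[[0,0,0.395],[0,0,0]]]}}

```text
t: 6.9
ee_pos: [418.4, 214.4, 15.1]
orientation: [3.12, 0.364, -0.004]
ft_force: [-0.1, 0.2, 0.4]
width: 88.0
```

Request:
{"api": "move_arm", "payload": {"motion": [[[0,0,0],[0,0,0]],[[0,0,0],[0,0,0]],[[0,0,0],[0,0,0]],[[0,0,0],[0,0,0]],[[0,0,0],[0,0,0]]], "gripper": 0}}

```text
t: 7.52
ee_pos: [419.4, 214.7, 16.6]
orientation: [-3.12, -0.364, -0.001]
ft_force: [0.1, -0.0, -1.2]
width: 41.4
```

```bash
python3 - <<'E'
from h import *
to([420,214,76],13.3)
E
```

```text
t 7.525 pos [419.4 214.7  16.6] jaw 13.31 tilt [0.02 0.01] F [ 0.1 -0.  -1.2] M [-0.06  0.02 -0.01] w 41.4
shift [0.003, 0.006, -0.396] turn [-0.0, -0.0, 0.0]
```

Request:
{"api": "move_arm", "payload": {"motion": [[[0,0,0],[0,0,0]],[[0,0,0],[0,0,0]],[[0,0,0],[0,0,0]],[[0,0,0],[0,0,0]],[[0,0,0],[0,0,0]]], "gripper": 0}}

```text
t: 8.15
ee_pos: [419.3, 214.7, 16.4]
orientation: [-3.12, -0.364, -0.0]
ft_force: [0.9, -0.1, 0.9]
width: 25.6
```

```bash
python3 - <<'E'
from h import *
to([420,214,76],13.3)
E
```

```text
t 8.15 pos [419.3 214.7  16.4] jaw 13.32 tilt [0. 0.] F [ 0.9 -0.1  0.9] M [-0.07  0.03  0.02] w 25.6
shift [0.003, 0.006, -0.397] turn [-0.0, -0.0, 0.0]
```

Request:
{"api": "move_arm", "payload": {"motion": [[[0,0,-0.03],[0,0,0]],[[0,0,-0.1],[0,0,0]],[[0,0,-0.2],[0,0,0]],[[0,0,-0.3],[0,0,0]],[[0,0,-0.4],[0,0,0]]]}}

```text
t: 8.78
ee_pos: [419.5, 214.8, 77.9]
orientation: [-3.12, -0.364, -0.001]
ft_force: [0.4, -0.0, -0.9]
width: 25.1
```

```bash
python3 - <<'E'
from h import *
a=save('scene','s2.png');b=save('top','t2.png')
A=cv2.imread('pics/s2.png')[110:250,260:400];B=cv2.imread('pics/t2.png')[200:340,180:320]
cv2.imwrite('pics/c6.png',np.hstack([cv2.resize(A,(400,400)),cv2.resize(B,(400,400))]))
to([508.5,-90,140],0)
E
```

```text
t 8.875 pos [420.5 215.3  78.4] jaw 13.31 tilt [0.18 0.09] F [ 0.6 -0.6 -0.8] M [ 0.02  0.05 -0.04] w 25.8
shift [0.104, 2.115, -0.412] turn [-0.001, -0.003, 0.222]
```

View pics/c6.png

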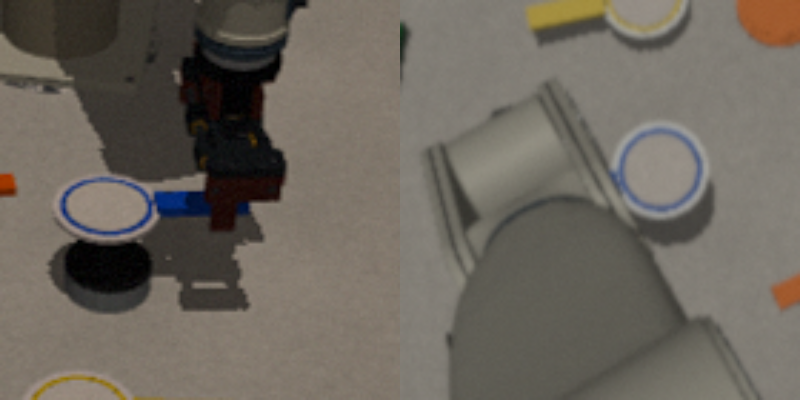

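Request:
{"api": "move_arm", "payload": {"motion": [[[0,0.08,-0.01],[0,0,0.01]],[[0.01,0.25,-0.03],[0,0,0.03]],[[0.02,0.47,-0.05],[0,0,0.05]],[[0.03,0.7,-0.07],[0,0,0.075]],[[0.04,0.92,-0.09],[0,0,0.1]]]}}

```text
t: 9.5
ee_pos: [456.6, 80.0, 89.4]
orientation: [3.135, 0.198, -0.002]
ft_force: [-0.4, -0.2, -1.1]
width: 25.8
```

```bash
python3 - <<'E'
from h import *
to([508.5,-55,92],0)
E
```

```text
t 9.5 pos [456.6  80.   89.4] jaw 7.23 tilt [-0.08 -0.02] F [-0.4 -0.2 -1.1] M [0.02 0.04 0.02] w 25.8
shift [0.23, 0.936, -0.017] turn [0.0, 0.001, 0.121]
```

Request:
{"api": "move_arm", "payload": {"motion": [[[0.06,0.22,0],[0,0,0.03]],[[0.11,0.45,-0.01],[0,0,0.06]],[[0.17,0.68,-0.01],[0,0,0.1]],[[0.21,0.86,-0.017],[0,0,0.12]],[[0.23,0.936,-0.017],[0,0,0.121]]]}}

```text
t: 10.12
ee_pos: [508.8, -54.8, 91.9]
orientation: [-3.142, 0.002, 0.001]
ft_force: [-0.7, 1.0, -0.2]
width: 25.9
```

```bash
python3 - <<'E'
from h import *
import pickle
a=save('scene','s3.png');b=save('top','t3.png')
pickle.dump((a,b),open('ims3.pkl','wb'))
A=cv2.imread('pics/s3.png')[110:240,100:230];B=cv2.imread('pics/t3.png')[170:300,310:440]
cv2.imwrite('pics/c7.png',np.hstack([cv2.resize(A,(400,400),interpolation=2),cv2.resize(B,(400,400),interpolation=2)]))
for c in('scene','top'):
  for n in('blue_disc','blue_tab','slot_middle'):
    print(c,n,[(np.round(r['location'],1).tolist(),round(r['p'],2)) for r in ctrl.pinpoint(c,n)])
to([508.5,-55,92],0)
E
```

```text
scene blue_disc [([631.9, -37.6, 1.0], 0.65), ([509.4, -274.7, 68.9], 0.42)]
scene blue_tab [([509.9, -55.0, 110.8], 0.79), ([573.9, -116.7, 7.1], 0.72), ([441.0, 116.2, 1.1], 0.24), ([648.2, 121.3, 0.1], 0.21)]
scene slot_middle [([509.8, -275.4, 106.9], 0.83), ([654.3, 115.1, 27.1], 0.73), ([799.4, -28.6, -2.7], 0.23)]
top blue_disc []
top blue_tab [([510.2, -273.1, 68.5], 0.27)]
top slot_middle [([510.8, -277.5, 104.2], 0.87)]
t 10.525 pos [508.7 -52.3  92.4] jaw 0.12 tilt [-0.03  0.01] F [-0.1  0.6 -0.8] M [0.   0.06 0.02] w 25.8
shift [-0.001, 0.018, 0.003] turn [-0.0, 0.0, 0.002]
```

View pics/c7.png

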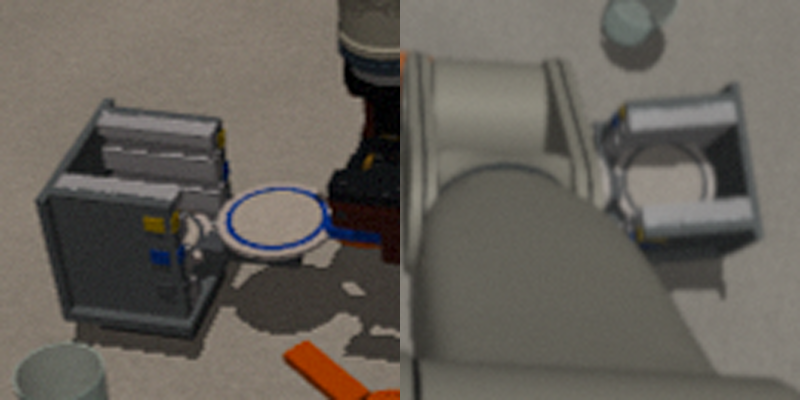

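Request:
{"api": "move_arm", "payload": {"motion": [[[0,0.08,0],[0,0,0]],[[0,0.16,0],[0,0,0]],[[0,0.24,0],[0,0,0]],[[0,0.32,0],[0,0,0]],[[0,0.36,0],[0,0,0]]]}}

```text
t: 11.15
ee_pos: [509.1, -108.1, 92.5]
orientation: [3.142, -0.0, 0.0]
ft_force: [0.0, -0.1, -1.0]
width: 25.8
```

```bash
python3 - <<'E'
from h import *
import pickle
a=save('scene','s4.png');b=save('top','t4.png')
pickle.dump((a,b),open('ims4.pkl','wb'))
A=cv2.imread('pics/s4.png')[110:240,100:230];B=cv2.imread('pics/t4.png')[170:300,310:440]
cv2.imwrite('pics/c8.png',np.hstack([cv2.resize(A,(400,400),interpolation=2),cv2.resize(B,(400,400),interpolation=2)]))
to([508.5,-150,92],0)
E
```

```text
t 11.25 pos [ 509.1 -107.8   92.5] jaw -0.01 tilt [ 0. -0.] F [ 0.1  0.9 -1.9] M [0.01 0.09 0.03] w 25.9
shift [-0.004, 0.281, 0.003] turn [0.0, -0.0, -0.0]
```

View pics/c8.png

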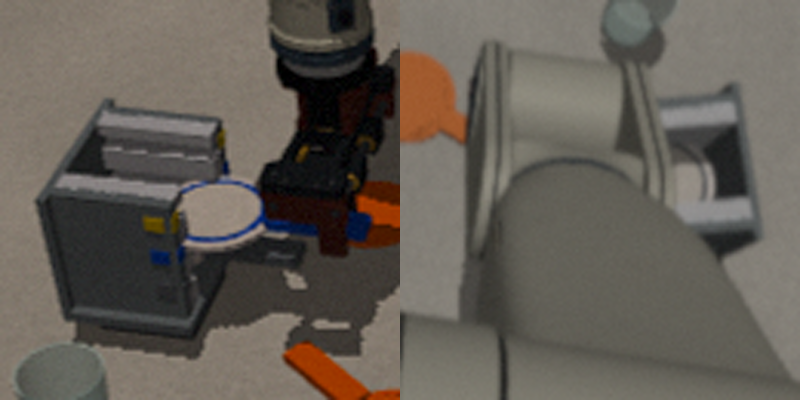

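Request:
{"api": "move_arm", "payload": {"motion": [[[0,0.06,0],[0,0,0]],[[0,0.12,0],[0,0,0]],[[0,0.18,0],[0,0,0]],[[0,0.24,0],[0,0,0]],[[0,0.28,0],[0,0,0]]]}}

```text
t: 11.88
ee_pos: [509.1, -149.8, 92.5]
orientation: [3.142, 0.001, -0.0]
ft_force: [0.1, -0.0, -1.2]
width: 25.5
```

```bash
python3 - <<'E'
from h import *
to([508.5,-168,92],0)
E
```

```text
t 11.875 pos [ 509.1 -149.8   92.5] jaw 0.03 tilt [-0. -0.] F [ 0.1 -0.  -1.2] M [-0.03  0.09 -0.01] w 25.5
shift [-0.004, 0.122, 0.003] turn [0.0, 0.0, 0.001]
```

Request:
{"api": "move_arm", "payload": {"motion": [[[0,0.03,0],[0,0,0]],[[0,0.06,0],[0,0,0]],[[0,0.09,0],[0,0,0]],[[0,0.12,0],[0,0,0]],[[0,0.12,0],[0,0,0]]]}}

```text
t: 12.5
ee_pos: [509.2, -167.4, 92.5]
orientation: [3.142, 0.001, 0.0]
ft_force: [-0.4, 0.9, -0.4]
width: 26.0
```

Request:
{"api": "move_arm", "payload": {"motion": [[[0,0.007,0],[0,0,0]],[[0,0.014,0],[0,0,0]],[[0,0.02,0],[0,0,0]],[[0,0.027,0],[0,0,0]],[[0,0.027,0],[0,0,0]]]}}

```text
t: 13.12
ee_pos: [508.6, -169.4, 92.2]
orientation: [-3.139, -0.001, 0.002]
ft_force: [0.6, 10.2, 0.2]
width: 25.6
```

```bash
python3 - <<'E'
from h import *
to([508.5,-178,92],0)
a=save('scene','s5.png');b=save('top','t5.png')
A=cv2.imread('pics/s5.png')[110:240,100:230];B=cv2.imread('pics/t5.png')[170:300,310:440]
cv2.imwrite('pics/c9.png',np.hstack([cv2.resize(A,(400,400),interpolation=2),cv2.resize(B,(400,400),interpolation=2)]))
E
```

```text
t 13.125 pos [ 508.6 -169.4   92.2] jaw 0.05 tilt [-0.08  0.15] F [ 0.6 10.2  0.2] M [ 1.62 -0.06  0.12] w 25.6
shift [-0.001, 0.058, 0.001] turn [-0.002, 0.001, 0.001]
```

View pics/c9.png

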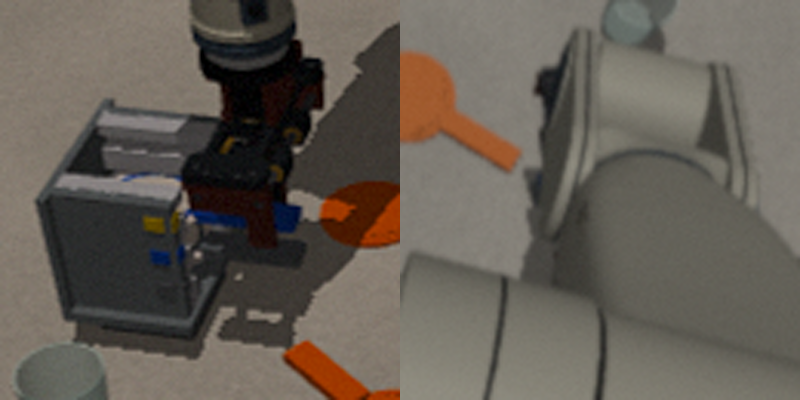

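Request:
{"api": "move_arm", "payload": {"motion": [[[0,-0.004,0.004],[0,0,0]],[[0,-0.007,0.008],[0,0,0]],[[0,-0.009,0.012],[0,0,0]],[[0,-0.009,0.016],[0,0,0]],[[0,-0.009,0.016],[0,0,0]]]}}

```text
t: 13.85
ee_pos: [509.0, -169.3, 90.1]
orientation: [-3.141, -0.001, 0.0]
ft_force: [-0.3, 7.3, 2.1]
width: 25.8
```

Request:
{"api": "move_arm", "payload": {"motion": [[[0,0,0.003],[0,0,0]],[[0,0,0.006],[0,0,0]],[[0,0,0.009],[0,0,0]],[[0,0,0.009],[0,0,0]],[[0,0,0.009],[0,0,0]]]}}

```text
t: 14.48
ee_pos: [509.1, -169.3, 88.8]
orientation: [-3.141, -0.001, 0.0]
ft_force: [0.9, 6.5, 0.5]
width: 25.7
```

Request:
{"api": "move_arm", "payload": {"motion": [[[0,0,0.003],[0,0,0]],[[0,0,0.006],[0,0,0]],[[0,0,0.009],[0,0,0]],[[0,0,0.009],[0,0,0]],[[0,0,0.009],[0,0,0]]]}}

```text
t: 15.1
ee_pos: [509.2, -169.4, 87.5]
orientation: [-3.141, -0.002, -0.0]
ft_force: [0.7, 6.7, 0.8]
width: 25.7
```

Request:
{"api": "move_arm", "payload": {"motion": [[[0,0,0.003],[0,0,0]],[[0,0,0.006],[0,0,0]],[[0,0,0.007],[0,0,0]],[[0,0,0.007],[0,0,0]],[[0,0,0.007],[0,0,0]]]}}

```text
t: 15.72
ee_pos: [509.2, -169.4, 86.4]
orientation: [-3.141, -0.002, -0.0]
ft_force: [0.4, 6.3, 1.3]
width: 25.7
```

Request:
{"api": "move_arm", "payload": {"motion": [[[0,0,0.003],[0,0,0]],[[0,0,0.006],[0,0,0]],[[0,0,0.007],[0,0,0]],[[0,0,0.007],[0,0,0]],[[0,0,0.007],[0,0,0]]]}}

```text
t: 16.35
ee_pos: [509.2, -169.5, 85.4]
orientation: [-3.141, -0.002, -0.0]
ft_force: [-0.1, 6.0, 0.2]
width: 25.4
```

```bash
python3 - <<'E'
from h import *
to([508.5,-178,92],0)
a=save('scene','s6.png')
A=cv2.imread('pics/s6.png')[130:220,110:210]
cv2.imwrite('pics/c10.png',cv2.resize(A,(667,600),interpolation=2))
E
```

```text
t 16.35 pos [ 509.2 -169.5   85.4] jaw 0.06 tilt [0.01 0.02] F [-0.1  6.   0.2] M [0.65 0.05 0.04] w 25.4
shift [-0.005, 0.057, -0.044] turn [-0.0, -0.0, 0.001]
```

View pics/c10.png

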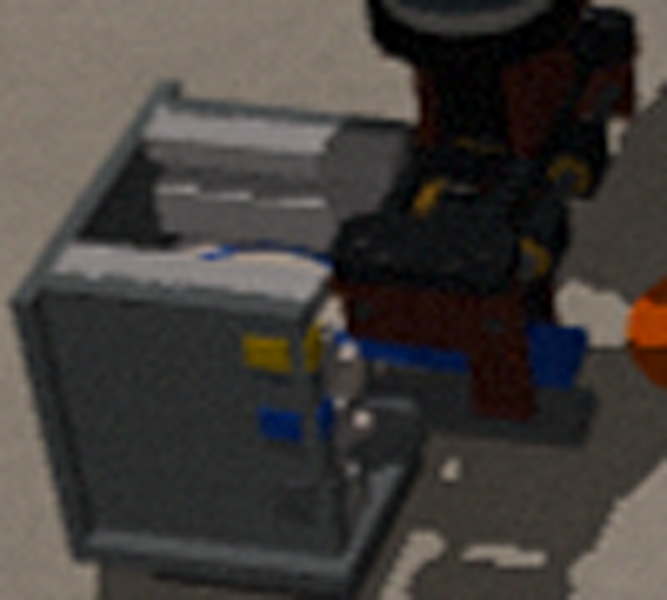

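```bash
python3 - <<'E'
from h import *
import pickle
a=pickle.load(open('ims4.pkl','rb'))[0]
f=lambda X:((proj(a,X)-[110,130]+.5)*6.667).round(0)
for z in (76,105,108,110,112):
    print(z,f([522,-145,z]),f([496,-145,z]),f([522,-142,z]))
# ideal lowest corners etc
print(f([522,-145,66]),f([522,-145,100]))
E
```

```text
76 [571. 431.] [589. 391.] [579. 432.]
105 [565. 373.] [583. 333.] [572. 374.]
108 [564. 367.] [583. 327.] [571. 368.]
110 [563. 363.] [583. 323.] [571. 364.]
112 [563. 359.] [582. 319.] [571. 360.]
[573. 451.] [566. 383.]
```

Request:
{"api": "move_arm", "payload": {"motion": [[[0,0,0.003],[0,0,0]],[[0,0,0.006],[0,0,0]],[[0,0,0.008],[0,0,0]],[[0,0,0.008],[0,0,0]],[[0,0,0.008],[0,0,0]]]}}

```text
t: 17.02
ee_pos: [509.3, -169.5, 84.5]
orientation: [-3.141, -0.001, -0.0]
ft_force: [-1.4, 6.0, 4.2]
width: 25.4
```

Request:
{"api": "move_arm", "payload": {"motion": [[[0,0,0],[0,0,0]],[[0,0,0],[0,0,0]],[[0,0,0],[0,0,0]],[[0,0,0],[0,0,0]],[[0,0,0],[0,0,0]]], "gripper": 0.7}}

```text
t: 17.65
ee_pos: [509.2, -169.9, 84.1]
orientation: [3.142, 0.001, 0.0]
ft_force: [0.2, 1.0, 0.1]
width: 61.3
```

Request:
{"api": "move_arm", "payload": {"motion": [[[0,0,-0.05],[0,0,0]],[[0,0,-0.15],[0,0,0]],[[0,0,-0.3],[0,0,0]],[[0,-0.1,-0.5],[0,0,0]],[[0,-0.3,-0.7],[0,0,0]]], "gripper": 0.7}}

```text
t: 18.27
ee_pos: [509.4, -125.0, 191.1]
orientation: [3.141, -0.001, 0.002]
ft_force: [0.0, 0.2, -0.1]
width: 61.5
```

```bash
python3 - <<'E'
from h import *
np.set_printoptions(suppress=True,precision=1)
a=save('scene','s7.png');b=save('top','t7.png')
A=cv2.imread('pics/s7.png')[130:220,110:210];B=cv2.imread('pics/t7.png')[190:265,345:435]
cv2.imwrite('pics/c11.png',np.hstack([cv2.resize(A,(400,360),interpolation=2),cv2.resize(B,(400,360),interpolation=2)]))
for c in('scene','top'):
  for n in('blue_disc','blue_tab','grey_disc'):
    print(c,n,[(np.round(r['location'],1).tolist(),round(r['p'],2)) for r in ctrl.pinpoint(c,n)])
acc={}
for k in range(4):
  for c in ('scene','top'):
    ctrl.get_image(c)
    for n in ['yellow_disc','yellow_tab']:
      for r in ctrl.pinpoint(c,n):
        L=np.array(r['location'])
        if 600<L[0]<700 and L[1]>60 and 25<L[2]<45: acc.setdefault((n,c),[]).append(L)
for k,v in sorted(acc.items()): print(k,len(v),np.mean(v,0),np.std(v,0))
to([637,222,80],13)
E
```

```text
scene blue_disc [([631.9, -39.1, 1.6], 0.98), ([509.6, -274.5, 104.6], 0.7), ([351.2, -126.9, 1.5], 0.57)]
scene blue_tab [([577.7, -118.1, 5.6], 0.87), ([316.8, -29.1, 2.4], 0.73), ([510.3, -169.4, 104.1], 0.56)]
scene grey_disc [([508.5, -273.7, 64.6], 0.58), ([443.3, 117.7, 2.5], 0.52)]
top blue_disc [([351.2, -125.3, 4.1], 0.85), ([637.5, -35.9, 4.6], 0.62), ([508.5, -272.2, 106.4], 0.46)]
top blue_tab [([574.8, -119.3, 3.6], 0.94), ([313.5, -25.2, 4.7], 0.58), ([509.3, -270.5, 104.5], 0.57), ([652.5, 118.5, 26.5], 0.19)]
top grey_disc []
('yellow_disc', 'scene') 4 [651.5 119.2  34. ] [1.2 0.9 1. ]
('yellow_disc', 'top') 5 [650.2 138.6  31.4] [ 7.4 41.3  2.1]
('yellow_tab', 'scene') 4 [637.8 221.6  33.5] [2.1 1.  0.8]
('yellow_tab', 'top') 5 [639.  200.6  33.9] [ 6.4 40.9  1.7]
t 19.875 pos [ 509.1 -124.8  189.1] jaw 0.05 tilt [ 0. -0.] F [-0.1  0.4 -0.4] M [-0.1  0.1 -0. ] w 61.4
shift [0.855, -2.311, 0.727] turn [0.0, -0.0, -0.216]
```

View pics/c11.png

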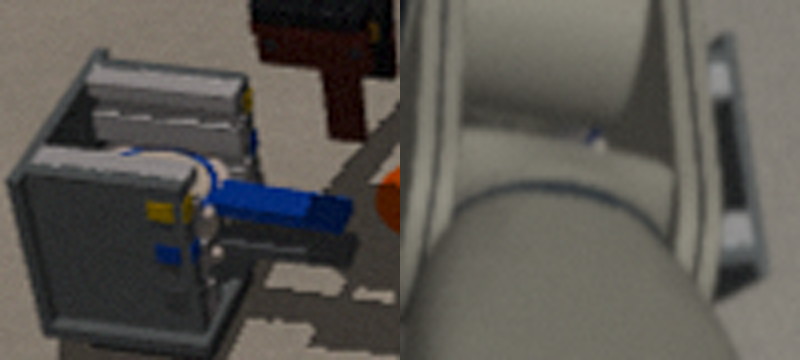

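Request:
{"api": "move_arm", "payload": {"motion": [[[0.08,-0.25,0],[0,0,-0.03]],[[0.16,-0.5,0],[0,0,-0.05]],[[0.25,-0.7,0.05],[0,0,-0.08]],[[0.33,-0.85,0.1],[0,0,-0.1]],[[0.4,-1,0.15],[0,0,-0.13]]]}}

```text
t: 20.5
ee_pos: [569.4, 26.2, 166.3]
orientation: [3.134, 0.217, 0.0]
ft_force: [0.2, -0.8, -0.2]
width: 61.7
```

```bash
python3 - <<'E'
from h import *
to([637.5,221,80],8.1)
E
```

```text
t 20.5 pos [569.4  26.2 166.3] jaw 7.93 tilt [ 0.01 -0.  ] F [ 0.2 -0.8 -0.2] M [-0.06  0.02  0.03] w 61.7
shift [0.629, -1.223, 0.575] turn [0.0, -0.0, -0.003]
```

Request:
{"api": "move_arm", "payload": {"motion": [[[0.12,-0.22,0.03],[0,0,0]],[[0.25,-0.45,0.06],[0,0,0]],[[0.37,-0.68,0.1],[0,0,0]],[[0.48,-0.87,0.18],[0,0,0]],[[0.55,-1,0.25],[0,0,0]]], "gripper": 0.85}}

```text
t: 21.12
ee_pos: [630.6, 186.5, 128.5]
orientation: [3.134, 0.217, 0.0]
ft_force: [0.0, -0.5, 0.6]
width: 74.9
```

```bash
python3 - <<'E'
from h import *
to([637.5,221,60],8.1)
b=save('top','t8.png');a=save('scene','s8.png')
A=cv2.imread('pics/s8.png')[130:220,110:210];B=cv2.imread('pics/t8.png')[190:265,345:435]
cv2.imwrite('pics/c12.png',np.hstack([cv2.resize(A,(400,360),interpolation=2),cv2.resize(B,(400,360),interpolation=2)]))
E
```

```text
t 21.125 pos [630.6 186.5 128.5] jaw 7.9 tilt [ 0. -0.] F [ 0.  -0.5  0.6] M [-0.02  0.05 -0.02] w 74.9
shift [0.077, -0.221, 0.457] turn [0.0, -0.0, -0.003]
```

View pics/c12.png

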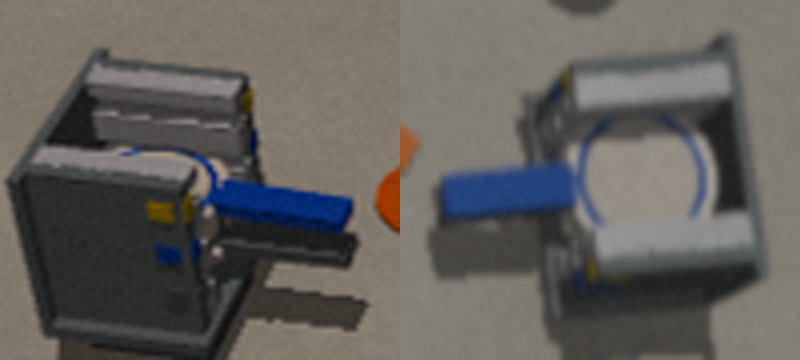

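Request:
{"api": "move_arm", "payload": {"motion": [[[0.03,-0.08,0.06],[0,0,0]],[[0.06,-0.16,0.14],[0,0,0]],[[0.077,-0.221,0.25],[0,0,0]],[[0.077,-0.221,0.38],[0,0,0]],[[0.077,-0.221,0.5],[0,0,0]]], "gripper": 0.85}}

```text
t: 21.85
ee_pos: [636.4, 219.2, 52.2]
orientation: [3.134, 0.215, -0.002]
ft_force: [0.2, 0.7, 0.1]
width: 74.7
```

```bash
python3 - <<'E'
from h import *
to([637.5,221,16.5],8.1)
a=save('scene','s9.png')
A=cv2.imread('pics/s9.png')[190:290,260:360]
cv2.imwrite('pics/c13.png',cv2.resize(A,(500,500),interpolation=2))
E
```

```text
t 21.85 pos [636.4 219.2  52.2] jaw 7.86 tilt [-0.08 -0.03] F [0.2 0.7 0.1] M [-0.06  0.06  0.06] w 74.7
shift [0.009, -0.011, 0.238] turn [0.0, 0.001, -0.004]
```

View pics/c13.png

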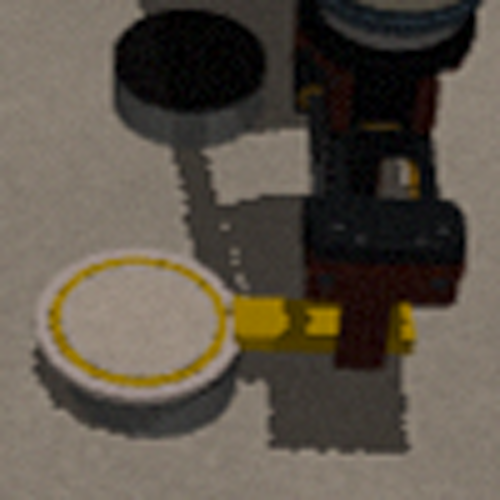

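Fingers straddle the yellow tab (crop (370,320)); descend and grip.

Request:
{"api": "move_arm", "payload": {"motion": [[[0,-0.005,0.06],[0,0,0]],[[0.005,-0.01,0.13],[0,0,0]],[[0.006,-0.01,0.2],[0,0,0]],[[0.006,-0.01,0.232],[0,0,0]],[[0.006,-0.01,0.232],[0,0,0]]]}}

```text
t: 22.52
ee_pos: [637.6, 221.1, 18.9]
orientation: [3.134, 0.215, -0.001]
ft_force: [0.8, 0.3, 0.0]
width: 74.5
```

Request:
{"api": "move_arm", "payload": {"motion": [[[0,0,0],[0,0,0]],[[0,0,0],[0,0,0]],[[0,0,0],[0,0,0]],[[0,0,0],[0,0,0]],[[0,0,0],[0,0,0]]], "gripper": 0}}

```text
t: 23.15
ee_pos: [637.8, 221.2, 19.3]
orientation: [-3.134, -0.215, -0.0]
ft_force: [0.4, 0.4, -0.3]
width: 28.0
```

Request:
{"api": "move_arm", "payload": {"motion": [[[0,0,0],[0,0,0]],[[0,0,0],[0,0,0]],[[0,0,0],[0,0,0]],[[0,0,0],[0,0,0]],[[0,0,0],[0,0,0]]], "gripper": 0}}

```text
t: 23.78
ee_pos: [637.8, 221.2, 19.3]
orientation: [3.134, 0.215, 0.0]
ft_force: [0.1, -0.0, 0.7]
width: 25.7
```

```bash
python3 - <<'E'
from h import *
to([509,-50,128],0)
E
```

```text
t 23.775 pos [637.8 221.2  19.3] jaw 7.85 tilt [ 0. -0.] F [ 0.1 -0.   0.7] M [-0.03  0.12 -0.01] w 25.7
shift [-1.098, 1.674, -0.725] turn [0.0, -0.0, 0.131]
```

Request:
{"api": "move_arm", "payload": {"motion": [[[0,0,-0.03],[0,0,0]],[[0,0,-0.12],[0,0,0]],[[0,0,-0.28],[0,0,0]],[[-0.04,0.05,-0.45],[0,0,0]],[[-0.12,0.2,-0.6],[0,0,0.01]]]}}

```text
t: 24.4
ee_pos: [624.6, 189.6, 111.3]
orientation: [-3.135, -0.2, -0.003]
ft_force: [0.6, 0.5, -0.9]
width: 26.0
```

```bash
python3 - <<'E'
from h import *
to([509,-50,126],0)
a=save('scene','s10.png')
A=cv2.imread('pics/s10.png')[170:290,240:380]
cv2.imwrite('pics/c14.png',cv2.resize(A,(560,480),interpolation=2))
E
```

```text
t 24.4 pos [624.6 189.6 111.3] jaw 7.32 tilt [0.11 0.04] F [ 0.6  0.5 -0.9] M [-0.02  0.09  0.05] w 26.0
shift [-0.967, 1.486, -0.101] turn [-0.001, -0.002, 0.122]
```

View pics/c14.png

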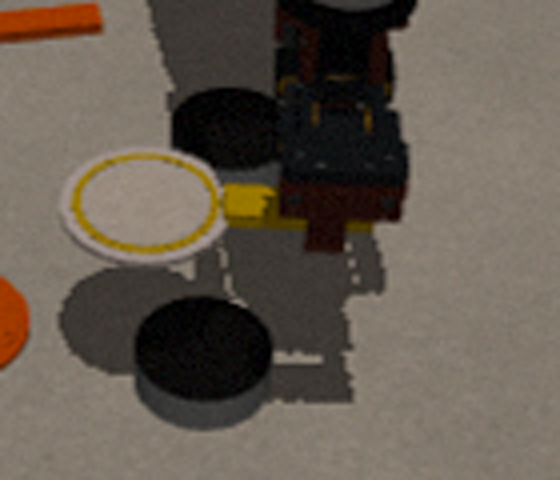

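Yellow is held level above its stand.

Request:
{"api": "move_arm", "payload": {"motion": [[[-0.13,0.18,-0.03],[0,0,0.01]],[[-0.27,0.39,-0.05],[0,0,0.03]],[[-0.4,0.6,-0.07],[0,0,0.05]],[[-0.53,0.8,-0.09],[0,0,0.07]],[[-0.65,1,-0.1],[0,0,0.09]]]}}

```text
t: 25.08
ee_pos: [546.1, 27.0, 125.1]
orientation: [-3.141, -0.05, -0.002]
ft_force: [-0.3, -0.1, -0.2]
width: 25.7
```

```bash
python3 - <<'E'
from h import *
to([509,-50,126],0)
E
```

```text
t 25.075 pos [546.1  27.  125.1] jaw 1.82 tilt [0.06 0.  ] F [-0.3 -0.1 -0.2] M [-0.02  0.03  0.03] w 25.7
shift [-0.263, 0.505, -0.007] turn [-0.0, -0.001, 0.03]
```

Request:
{"api": "move_arm", "payload": {"motion": [[[-0.09,0.15,0],[0,0,0.01]],[[-0.17,0.3,0],[0,0,0.02]],[[-0.23,0.42,0],[0,0,0.03]],[[-0.263,0.505,0],[0,0,0.03]],[[-0.263,0.505,0],[0,0,0.03]]]}}

```text
t: 25.7
ee_pos: [509.4, -49.7, 124.4]
orientation: [-3.142, 0.0, -0.0]
ft_force: [-0.0, 0.7, -0.8]
width: 25.8
```

```bash
python3 - <<'E'
from h import *
to([509,-110,126],0)
a=save('scene','s11.png')
A=cv2.imread('pics/s11.png')[110:230,100:240]
cv2.imwrite('pics/c15.png',cv2.resize(A,(700,600),interpolation=2))
E
```

```text
t 25.7 pos [509.4 -49.7 124.4] jaw -0.01 tilt [0.02 0.  ] F [-0.   0.7 -0.8] M [0.04 0.05 0.  ] w 25.8
shift [-0.002, 0.402, -0.01] turn [-0.0, -0.0, -0.0]
```

View pics/c15.png

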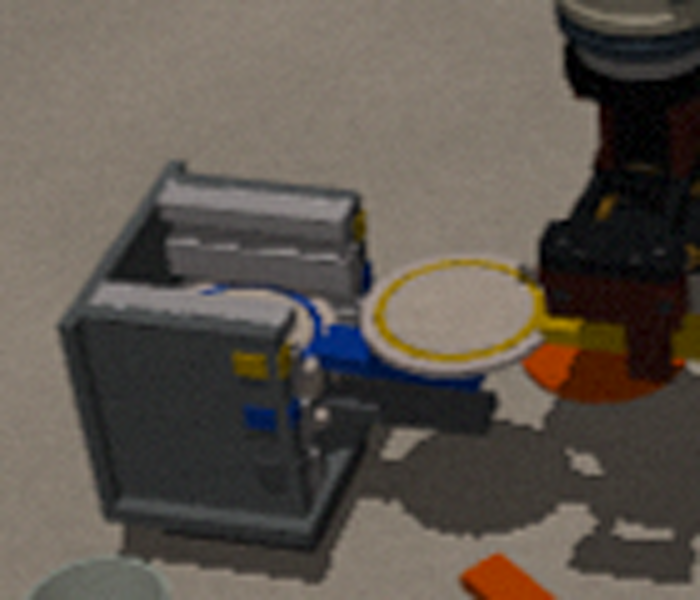

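Request:
{"api": "move_arm", "payload": {"motion": [[[0,0.08,-0.01],[0,0,0]],[[0,0.16,-0.01],[0,0,0]],[[0,0.24,-0.01],[0,0,0]],[[0,0.32,-0.01],[0,0,0]],[[0,0.38,-0.01],[0,0,0]]]}}

```text
t: 26.38
ee_pos: [509.3, -107.1, 125.7]
orientation: [3.142, 0.001, -0.0]
ft_force: [0.5, 0.4, -2.2]
width: 25.4
```

```bash
python3 - <<'E'
from h import *
to([509,-150,126],0)
a=save('scene','s12.png')
A=cv2.imread('pics/s12.png')[110:230,100:240]
cv2.imwrite('pics/c16.png',cv2.resize(A,(700,600),interpolation=2))
E
```

```text
t 26.375 pos [ 509.3 -107.1  125.7] jaw 0.02 tilt [-0. -0.] F [ 0.5  0.4 -2.2] M [ 0.04  0.08 -0.02] w 25.4
shift [-0.002, 0.286, -0.002] turn [0.0, 0.0, 0.0]
```

View pics/c16.png

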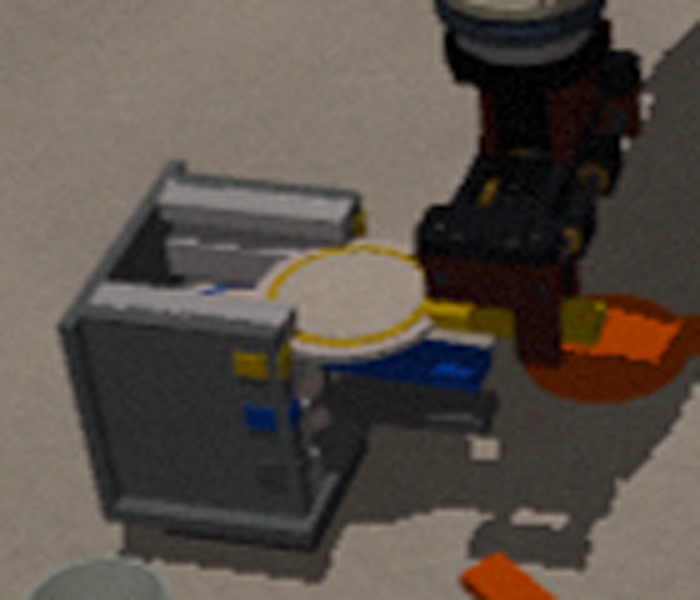

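Request:
{"api": "move_arm", "payload": {"motion": [[[0,0.06,0],[0,0,0]],[[0,0.12,0],[0,0,0]],[[0,0.18,0],[0,0,0]],[[0,0.24,0],[0,0,0]],[[0,0.28,0],[0,0,0]]]}}

```text
t: 27.05
ee_pos: [509.4, -148.7, 125.8]
orientation: [3.142, 0.001, 0.0]
ft_force: [-0.2, 0.9, -0.8]
width: 25.9
```

```bash
python3 - <<'E'
from h import *
to([509,-166,126],0)
E
```

```text
t 27.05 pos [ 509.4 -148.7  125.8] jaw 0.03 tilt [ 0.01 -0.  ] F [-0.2  0.9 -0.8] M [-0.01  0.06 -0.03] w 25.9
shift [-0.003, 0.115, -0.001] turn [0.0, -0.0, 0.001]
```

Request:
{"api": "move_arm", "payload": {"motion": [[[0,0.03,0],[0,0,0]],[[0,0.06,0],[0,0,0]],[[0,0.09,0],[0,0,0]],[[0,0.11,0],[0,0,0]],[[0,0.11,0],[0,0,0]]]}}

```text
t: 27.68
ee_pos: [509.4, -164.8, 125.8]
orientation: [-3.142, -0.001, -0.0]
ft_force: [-0.5, -0.2, -1.2]
width: 25.7
```

Request:
{"api": "move_arm", "payload": {"motion": [[[0,0.007,0],[0,0,0]],[[0,0.014,0],[0,0,0]],[[0,0.02,0],[0,0,0]],[[0,0.027,0],[0,0,0]],[[0,0.027,0],[0,0,0]]]}}

```text
t: 28.3
ee_pos: [509.4, -168.7, 125.8]
orientation: [3.142, 0.001, 0.0]
ft_force: [-0.4, -1.0, -1.6]
width: 26.0
```

Request:
{"api": "move_arm", "payload": {"motion": [[[0,0.007,0],[0,0,0]],[[0,0.014,0],[0,0,0]],[[0,0.02,0],[0,0,0]],[[0,0.027,0],[0,0,0]],[[0,0.027,0],[0,0,0]]]}}

```text
t: 28.92
ee_pos: [509.2, -171.7, 125.6]
orientation: [-3.14, -0.001, 0.001]
ft_force: [-0.2, 5.4, -0.7]
width: 25.6
```

Request:
{"api": "move_arm", "payload": {"motion": [[[0,0,0.005],[0,0,0]],[[0,0,0.01],[0,0,0]],[[0,0,0.015],[0,0,0]],[[0,0,0.018],[0,0,0]],[[0,0,0.018],[0,0,0]]]}}

```text
t: 29.55
ee_pos: [509.3, -171.7, 123.5]
orientation: [-3.14, -0.001, 0.001]
ft_force: [-1.7, 6.9, 5.3]
width: 25.7
```

Request:
{"api": "move_arm", "payload": {"motion": [[[0,0,0.003],[0,0,0]],[[0,0,0.006],[0,0,0]],[[0,0,0.007],[0,0,0]],[[0,0,0.007],[0,0,0]],[[0,0,0.007],[0,0,0]]]}}

```text
t: 30.18
ee_pos: [509.3, -171.8, 122.5]
orientation: [-3.14, -0.001, 0.0]
ft_force: [-1.6, 6.2, 5.9]
width: 25.2
```

```bash
python3 - <<'E'
from h import *
to([509,-171,121],0)
a=save('scene','s13.png')
A=cv2.imread('pics/s13.png')[120:220,105:215]
cv2.imwrite('pics/c17.png',cv2.resize(A,(770,700),interpolation=2)[:600])
E
```

```text
t 30.175 pos [ 509.3 -171.8  122.5] jaw 0.05 tilt [-0.02  0.07] F [-1.6  6.2  5.9] M [ 0.8   0.34 -0.04] w 25.2
shift [-0.002, -0.005, 0.01] turn [-0.001, 0.0, 0.001]
```

View pics/c17.png

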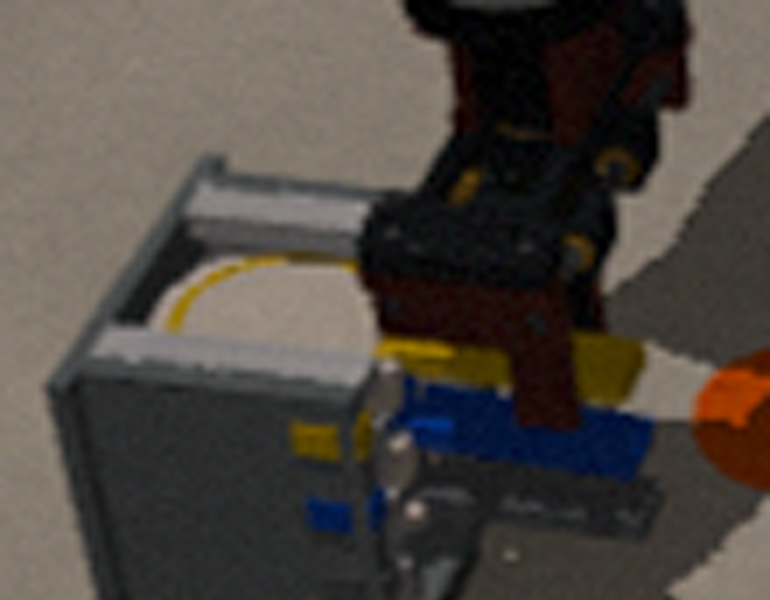

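Request:
{"api": "move_arm", "payload": {"motion": [[[0,0,0.003],[0,0,0]],[[0,0,0.006],[0,0,0]],[[0,0,0.006],[0,0,0]],[[0,0,0.006],[0,0,0]],[[0,0,0.006],[0,0,0]]]}}

```text
t: 30.85
ee_pos: [509.3, -171.9, 121.5]
orientation: [-3.141, -0.001, 0.0]
ft_force: [-0.8, 6.3, 3.7]
width: 25.9
```

Resting; release and lift straight up, then back off.

Request:
{"api": "move_arm", "payload": {"motion": [[[0,0,0],[0,0,0]],[[0,0,0],[0,0,0]],[[0,0,0],[0,0,0]],[[0,0,0],[0,0,0]],[[0,0,0],[0,0,0]]], "gripper": 0.7}}

```text
t: 31.48
ee_pos: [509.4, -172.8, 121.1]
orientation: [3.142, 0.001, -0.0]
ft_force: [0.1, -0.3, -0.2]
width: 61.3
```

Request:
{"api": "move_arm", "payload": {"motion": [[[0,0,-0.05],[0,0,0]],[[0,0,-0.15],[0,0,0]],[[0,0,-0.3],[0,0,0]],[[0,-0.1,-0.5],[0,0,0]],[[0,-0.3,-0.7],[0,0,0]]], "gripper": 0.7}}

```text
t: 32.1
ee_pos: [509.6, -127.9, 228.2]
orientation: [3.141, -0.001, 0.002]
ft_force: [-0.2, 0.3, 0.7]
width: 61.5
```

Request:
{"api": "move_arm", "payload": {"motion": [[[0,-0.25,0],[0,0,0]],[[0,-0.5,0],[0,0,0]],[[0,-0.75,0],[0,0,0]],[[0,-0.95,0],[0,0,0]],[[0,-1,0],[0,0,0]]]}}

```text
t: 32.72
ee_pos: [509.4, 23.6, 227.2]
orientation: [-3.142, -0.005, -0.002]
ft_force: [-0.3, 0.4, -0.1]
width: 61.4
```

Request:
{"api": "move_arm", "payload": {"motion": [[[0,-0.25,0],[0,0,0]],[[0,-0.5,0],[0,0,0]],[[0,-0.75,0],[0,0,0]],[[0,-0.95,0],[0,0,0]],[[0,-1,0],[0,0,0]]]}}

```text
t: 33.35
ee_pos: [509.4, 173.0, 226.7]
orientation: [-3.142, -0.004, -0.001]
ft_force: [0.0, -0.2, 0.3]
width: 61.4
```

```bash
python3 - <<'E'
from h import *
import pickle
to([509,-171,121],0)
a=save('scene','s14.png');b=save('top','t14.png')
A=a['pixels'][120:220,105:215,::-1];B=b['pixels'][180:280,345:445,::-1]
cv2.imwrite('pics/c18.png',np.hstack([cv2.resize(A,(400,400),interpolation=2),cv2.resize(B,(400,400),interpolation=2)]))
for c in('scene','top'):
  for n in('blue_disc','blue_tab','yellow_disc','yellow_tab','grey_disc','slot_top','jar','beaker','slidebox'):
    print(c,n,[(np.round(r['location'],1).tolist(),round(r['p'],2)) for r in ctrl.pinpoint(c,n)])
E
```

```text
t 33.35 pos [509.4 173.  226.7] jaw 0.14 tilt [0.05 0.  ] F [ 0.  -0.2  0.3] M [-0.1   0.06 -0.06] w 61.4
shift [-0.009, 2.293, 0.704] turn [-0.0, -0.001, 0.002]
scene blue_disc [([350.9, -126.6, 3.3], 0.84), ([631.2, -37.5, -0.3], 0.84), ([509.6, -275.7, 103.2], 0.76)]
scene blue_tab [([574.5, -120.1, 5.1], 0.76), ([508.5, -168.9, 105.5], 0.7), ([314.5, -26.2, 2.6], 0.6)]
scene yellow_disc [([510.4, -274.1, 138.3], 0.71), ([507.2, -275.1, 72.9], 0.71)]
scene yellow_tab [([508.0, -278.1, 136.9], 0.55)]
scene grey_disc [([509.5, -274.8, 66.0], 0.89)]
scene slot_top [([506.8, -276.1, 140.1], 0.82), ([505.9, -273.7, 105.2], 0.29)]
scene jar [([797.4, -27.9, -1.2], 0.75), ([507.5, -272.6, 68.7], 0.46)]
scene beaker [([702.4, -279.4, 2.9], 0.91)]
scene slidebox [([617.3, 483.9, -2.9], 0.71), ([508.7, -170.1, 102.0], 0.65)]
top blue_disc [([352.3, -121.7, 6.7], 0.96), ([508.4, -275.6, 105.4], 0.69), ([638.1, -39.1, 2.5], 0.67)]
top blue_tab [([575.0, -117.4, 5.1], 0.69), ([316.2, -24.5, 5.7], 0.56), ([506.4, -169.8, 107.1], 0.42)]
top yellow_disc [([510.4, -275.0, 139.8], 0.86)]
top yellow_tab [([509.1, -173.2, 138.3], 0.69)]
top grey_disc [([509.9, -273.7, 65.7], 0.43)]
top slot_top [([510.7, -277.3, 138.6], 0.95)]
top jar [([795.9, -30.1, -0.5], 0.54)]
top beaker [([697.7, -281.5, -3.5], 0.88), ([617.6, 481.2, 0.3], 0.56), ([510.8, -276.6, 136.5], 0.24)]
top slidebox [([616.5, 482.6, 3.2], 0.64), ([508.6, -273.3, 33.2], 0.55)]
```

View pics/c18.png

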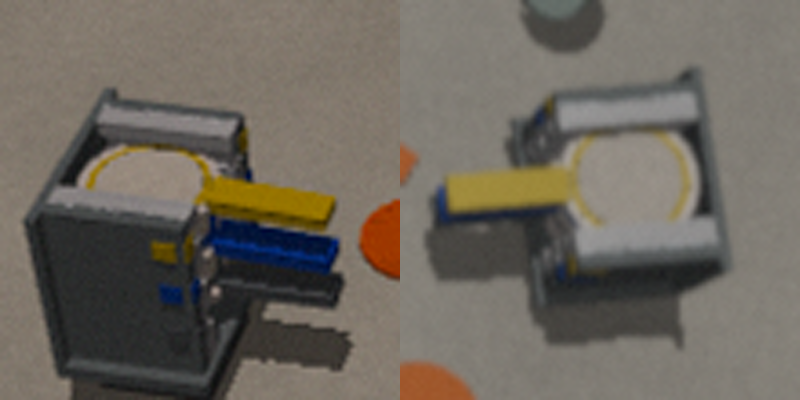

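View pics/s14.png

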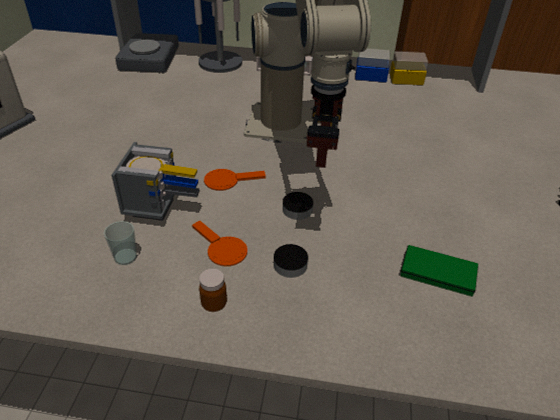

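```bash
python3 - <<'E'
from h import *
import pickle
b=pickle.load(open('ims.pkl','rb'))['top']
B=cv2.imread('pics/t14.png').astype(int)
yel=(B[...,1]-B[...,0])>30
ys,xs=np.nonzero(yel[215:245,350:395]); 
T=cv2.imread('pics/t8.png').astype(int); bl=(T[...,0]-T[...,2])>40
G=cv2.imread('pics/t14.png')
for nm,img,f,z in(('yellow','t14',lambda I:I[...,1]-I[...,0],144),('blue','t8',lambda I:I[...,0]-I[...,2],110)):
    I=cv2.imread(f'pics/{img}.png').astype(float); v=f(I)[215:250,345:378]
    m=v>v.max()*.5; m=m.astype(np.uint8); n,l,s,c=cv2.connectedComponentsWithStats(m); k=1+np.argmax(s[1:,4])
    ys,xs=np.nonzero(l==k); e=xs.min(); row=ys[(xs<e+4)].mean(); row2=ys[(xs>e+16)&(xs<e+22)].mean()
    p=atz(b,(e-.5+345,row+215),z); q=atz(b,(e+19+345,row2+215),z); d=q-p
    print(nm,'end',p,'dir',np.degrees(np.arctan2(d[1],d[0])).round(1))
cv2.imwrite('pics/c19.png',cv2.resize(G[195:260,385:440],(550,650),interpolation=2)[:600])
E
```

```text
yellow end [ 507.4 -144.6  144. ] dir -89.7
blue end [ 507.2 -144.2  110. ] dir -90.8
```

View pics/c19.png

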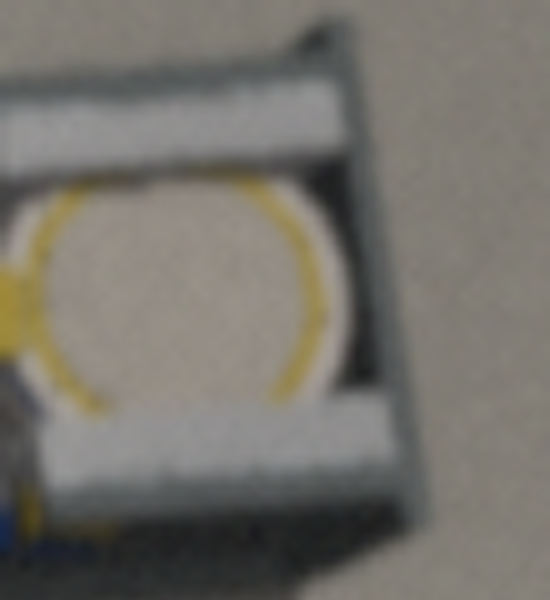

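```bash
python3 -c "
from h import *
ctrl.close_job(); print(ctrl.get_obs()['t'])"
```

```text
the job is handed in; nothing more can be done
the job is handed in; nothing more can be done
```

I slid the blue carrier into the middle slot first, then the yellow into the top slot. I pushed each against the back wall at about 5–10 N, lowered it onto its groove, let go, and handed the job in at about 33 s of the 64 s.

What the last checks showed:
- **Fully home:** The top camera puts the free ends of the tabs at y ≈ -144.6 (yellow) and -144.2 (blue). The home grey carrier's tab measured -144.2 at the start. The strip of back wall visible behind the yellow disc is about the width expected with the disc against the wall.
- **Level and straight:** All three tabs look level, stacked and parallel. Yellow points along -89.7° and blue along -90.8°, against a cassette axis of about -90°. The blue figures come from a picture taken before the yellow was loaded.
- **Filters:** The yellow's filter shows on its disc after loading. The blue's was last seen in place before the yellow covered it.
- **Other things:** The grey carrier, jar, beaker and slide box are within detector error of where they started. The gripper is clear, with wrist force near zero.

Two things disagreed slightly:
- **Slot heights:** The network's slot heights (middle about 104–106 mm, top about 139 mm) were 2–4 mm above where the discs made contact (about 101 mm and 135–136 mm). The middle and top tabs still sit about one slot spacing apart.
- **False detections:** The networks also reported the orange look-alikes as blue. I left those out by their colour and bench height.

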